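# Load the relief post and set the bleed valve of an air-test manifold

### The job

Set up the air-test manifold: thread the wide ring weight and then the narrow one down the relief post, each let go and fully home, the narrow one resting on the wide one. Then take the handwheel by its upright crank handle, close the valve (clockwise seen from above) until it comes to its stop, and back it off exactly two full turns. Finish with the wheel at rest and the gripper still holding the crank handle; leave the other things on the bench alone.

Things in the scene. Friction and masses are not known exactly. Their poses are not given: they have to be found in the camera images.
- manifold: Air-test manifold bolted to the bench (cannot move): steel base plate 120 x 300 x 12 mm, relief post at its +y end, valve with handwheel at its -y end, a pipe and a small gauge (top about 70 mm above the bench) between them. Origin: centre of the plate's underside, on the bench; z up; its y axis runs from the valve to the post.
- seat (a point): Centre of the flat round seat (48 mm across, 35 mm above the bench) at the foot of the relief post. The steel post stands upright on it: 18 mm diameter, 70 mm tall, its top 10 mm tapered.
- post_top (a point): The tip of the relief post, 105 mm above the bench, straight above the seat.
- wheel_axis (a point): Point on the vertical axis of the handwheel, at the top face of its rim, 93 mm above the bench. Cast wheel, 122 mm outer diameter, three spokes, hub nut 5 mm above the rim.
- wheel (a joint): Angle of the handwheel, rad: 0 is shut against the hard stop, growing as the valve opens (anticlockwise seen from above), up to 4 turns (25.1). At 0 (and every full turn from it) the crank handle lies on the manifold's -x side of the axis. Starts open by 1.2 to 7 rad. It stays where it is left; turning it takes 2 to 4 N at the handle.
- crank_handle: Upright black crank handle of the handwheel: cylinder 22 mm diameter, 48 mm tall, standing on the wheel's rim 55 mm from its axis and spinning freely on its own pin, so a gripper can hold it and go round without turning. Origin: centre of its foot, 93.5 mm above the bench; its top is 141 mm above the bench. Its own yaw means nothing.
- wide_ring: Steel ring weight, 64 mm outer diameter, 22 mm high, bore 24 mm, 0.42 kg, starts flat on the bench. Origin: centre of its underside; z is its axis.
- narrow_ring: Steel ring weight, 44 mm outer diameter, 22 mm high, bore 24 mm, 0.18 kg, starts flat on the bench. Origin: centre of its underside; z is its axis.
- mug: Bystander, to be left alone: white mug, 83 mm across, 93 mm tall. Origin: centre of its underside.
- screw_box: Bystander, to be left alone: small green and brown card box, 62 x 82 x 36 mm. Origin: centre of its underside.
- dusting_brush: Bystander, to be left alone: flat brush, 198 mm long, lying. Origin: centre of its underside.
- try_square: Bystander, to be left alone: try square lying flat, 115 x 174 x 19 mm. Origin: centre of its underside.
Things that resemble listed ones, but are neither listed nor needed, are in the scene too. What is shaped like the narrow_ring but red is not meant. What is shaped like the wide_ring but purple is not meant.

How it is judged:
By the outcome, as a careful person would: the job done as asked, in the order asked, and still so for the second after the job is handed in, while the arm keeps its last pose, push and grip.
It also fails if it takes over 72 s, if anything falls off the work surface, if the arm or the gripper's body presses on something with over 40 N, if the wrist force passes 120 N, or if a joint passes its speed limit or range.

### The arm

A 6-joint arm with a two-finger parallel gripper is mounted at the origin on a cart in front of the work surface, level with it; the furniture and walls round the work are solid. World frame = base frame: x ahead of the robot, y to its left, z up, the work surface at z = 0. Lengths are in m, angles in rad, forces in N, time in s.
With the tool pointing down it reaches from about 0.375 to 0.975 m from the base axis. Payload 3.8 kg.
Tool frame: the origin (TCP) lies between the finger pads, 19 mm behind the fingertips; this is the grasp point; z points along the fingers, y is the line along which they close (so a half turn about z gives the same grasp; the last joint's range is limited). The gripper opens to 85 mm and grips with 20 to 120 N. Pads are 22 mm wide; open, the fingers measure 114 mm over their backs; the gripper's body (76 mm by 85 mm) begins 54 mm behind the grasp point. The pads swing forward as they close: fully open they stand 13 mm farther back than shut.
Start: joints at [-1.238, 0.264, 1.604, -0, 1.274, -0.037], TCP at [0.244, -0.629, 0.25] pointing down, gripper open.
Joint ranges: [-2.63, 2.63], [-0.94, 2.18], [0.31, 2.57], [-1.31, 4.45], [0, 2.66], [-2.55, 2.55]. Speed limits (rad/s): [2.57, 2.57, 3.14, 3.14, 3.14, 3.14].

### API

Orientations are given as a rotation vector (axis times angle).
In Python, from workcell import status, read_camera, workorder, masks_of gives the robot as it stands.
- The arm moves only by the tool drive_tool, never from a script. Its argument "rows" is a list of rows, each a list of 7 numbers: the turn, a rotation vector about the tool's x, y, z in degrees, then the shift along the tool's x, y, z in m, then the opening, from 0 (shut) to 1 (fully open). In form: [[ax, ay, az, tx, ty, tz, claw], ...]. A call has 1 to 8 rows; each row shifts and turns the commanded pose from where the row before left it, along the tool's axes as they then stand; what a row does not reach is not made up. A row lasts 1/12 s, in which the tool goes at most 41.7 mm and 7.16 degrees, less where a joint would pass 70% of its speed; a pose out of reach is approached as far as the arm can. A call is refused whole if a number of a shift passes 0.0417 or a number of a turn 7.16, either way. A call with a gripper value outside its range is refused whole. The fingers move at their own pace and stop on an object; "force" is the grip in N (left out, the last holds). Time passes only in rows, so rows that do not move let the fingers close. It gives the time, the measured TCP pose, the force, the opening and the grip force at its end, in the units of the state.
- status.read_state(): the state, without advancing time (a new reading comes with each control period).
- read_camera(name): name is "side" or "top" or "wrist"; returns a dict with "color" (384x512x3 uint8, red, green, blue), "intrinsics" (3x3 intrinsics, pixels), "world_from_camera" (4x4, takes a point from camera to world coordinates); the wrist camera has in their place "mount" (4x4, takes a point from camera to tool coordinates, whose origin is the TCP and whose axes are the flange's). Camera axes: x right, y up, looking along -z (the intrinsics and any distortion apply to the point x, -y, -z); pixel columns grow to the right and rows downward; lengths in m; the calibration is good to about 2 mm. A picture is of the moment at which its call begins: read the wrist's pose just before it. There is no depth.
- workorder.finish_job(): hands the job in; it is judged then, once.
Trained networks look in a picture, given as the dict that the camera call returned (one of the last four; its "shot" number tells which), for a name from the list of things; names that differ only in an ending like _2 or _b are one class to them, and where a whole thing is asked for, a point or a joint stands for the part that bears it (a point fixed in the world has none). Each returns a list of dicts, best first, with "score" (0 to 1); they miss things now and then, are a little off and sometimes report something else, mostly with a low value. They report only what shows in the picture. A call takes as long as a camera call. They do not tell look-alikes from the thing itself.
- masks_of(picture, name): "mask" (384x512 bool, what is visible of it) and "bbox" ([left, top, right, bottom] in pixels, round what is visible of it).
The state is a dict: "time": time; "q": joint angles; "joint_vel": joint speeds; "joint_torque": joint torques, N m; "tool_pos": TCP position; "tcp_rot": TCP orientation; "wrist_force": force on the tool from outside, world axes, zero at the start; "torque": the same for the moment, N m; "width": opening from 0.0 (shut) to 1.0 (fully open); "grip_force": force on a finger pad.
Only numpy, scipy, OpenCV 4.12 (cv2) and the standard library are available. Lean on these libraries where they do the work, as an engineer would, in place of code of your own. Each camera call takes 0.05 s, during which the arm holds its last target. There are 200 camera calls.

## Working session

There is one attempt and no reset: what is moved stays moved. The work goes in short steps, Python scripts to look and compute and a tool call to move; the robot and the scene stay as the last step left them, time stands still between calls to the robot, and variables do not carry over. Pictures are saved under pics/ and viewed, at most 10 in all, crops included, and the job is handed in when it is done.

Besides the shell and the picture viewer there is one more tool, called after ">>>" as name(argument=value, ...) on one line, values as JSON. drive_tool: Moves the arm, as the interface text tells. Its arguments: {"type":"object","properties":{"rows":{"type":"array"},"force":{"type":"number"}},"required":["rows"]}

```bash
mkdir -p pics; cat > h.py <<'E'
import numpy as np,cv2
from workcell import status, read_camera, workorder, masks_of
from scipy.spatial.transform import Rotation as R
def ray(c,px,T=None):
    T=c["world_from_camera"] if T is None else T
    T=np.array(T);K=np.array(c["intrinsics"])
    d=np.linalg.solve(K,[px[0],px[1],1.]);d=np.array([d[0],-d[1],-d[2]])
    return T[:3,3],T[:3,:3]@d
def atz(c,px,z,T=None):
    o,d=ray(c,px,T);return o+d*(z-o[2])/d[2]
def proj(c,P,T=None):
    T=np.array(c["world_from_camera"] if T is None else T)
    p=T[:3,:3].T@(np.array(P)-T[:3,3]);u=np.array(c["intrinsics"])@[p[0],-p[1],-p[2]];return u[:2]/u[2]
def wristT(s,c):
    T=np.eye(4);T[:3,:3]=R.from_rotvec(s["tcp_rot"]).as_matrix();T[:3,3]=s["tool_pos"];return T@np.array(c["mount"])
E
python3 - <<'E'
from h import *
s=status.read_state();print(s)
a=read_camera("top");b=read_camera("side")
print(a.keys(),np.round(a["world_from_camera"],3),a["intrinsics"],np.round(b["world_from_camera"],3))
im=np.hstack([a["color"],b["color"]])
cv2.imwrite("pics/top.png",cv2.resize(a["color"][:,:,::-1],(800,600)));cv2.imwrite("pics/side.png",cv2.resize(b["color"][:,:,::-1],(800,600)))
for n in ["wide_ring","narrow_ring","crank_handle","manifold","mug","screw_box","dusting_brush","try_square","wheel"]:
  for c,t in((a,"top"),(b,"side")):
    for m in masks_of(c,n):
      if m["score"]<.2: continue
      ys,xs=np.nonzero(m["mask"]);col=c["color"][m["mask"]].mean(0)
      u=((m["bbox"][0]+m["bbox"][2])/2,(m["bbox"][1]+m["bbox"][3])/2)
      print(n,t,round(m["score"],2),m["bbox"],xs.mean().round(1),ys.mean().round(1),col.round(),atz(c,u,.02).round(3))
E
```

```text
{'time': 0.0, 'q': array([-1.23790298e+00,  2.64783705e-01,  1.60536937e+00,  1.01430566e-05,
        1.27366707e+00, -3.69083126e-02]), 'joint_vel': array([ 0.0009269 , -0.00050016,  0.00117039, -0.0018155 ,  0.00150024,
        0.00117957]), 'joint_torque': array([ 1.31286055e-03, -5.15103436e+01, -3.67313540e+01, -3.24504290e-04,
        1.27780612e-02,  1.51359143e-05]), 'tool_pos': array([ 0.24374056, -0.62873157,  0.24864387]), 'tcp_rot': array([-3.08587643e+00, -5.77168926e-01,  5.00513610e-04]), 'wrist_force': array([-0.24129384,  0.55625822,  0.47930604]), 'torque': array([-0.0102539 , -0.01625013, -0.04800074]), 'grip_force': 0.0, 'width': 0.9958578293446991}
dict_keys(['color', 'intrinsics', 'world_from_camera', 'shot']) [[-1.000e-03  9.940e-01 -1.060e-01  4.280e-01]
 [-1.000e+00 -1.000e-03  2.000e-03  1.200e-02]
 [ 2.000e-03  1.060e-01  9.940e-01  1.208e+00]
 [ 0.000e+00  0.000e+00  0.000e+00  1.000e+00]] [[361.39028647   0.         251.78791986]
 [  0.         361.39028647 192.34017148]
 [  0.           0.           1.        ]] [[-0.898  0.194 -0.395 -0.005]
 [-0.44  -0
[... 1961 characters left out ...]
02 ]
dusting_brush side 0.74 [267.5, 228.9, 311.3, 259.2] 285.1 241.0 [204. 157. 143.] [0.39  0.161 0.02 ]
dusting_brush side 0.45 [229.6, 167.4, 312.6, 232.5] 274.0 202.4 [121. 110.  96.] [ 0.555 -0.067  0.02 ]
try_square top 0.7 [99.3, 172.6, 133.7, 224.7] 110.3 201.9 [234. 222. 196.] [0.534 0.456 0.02 ]
try_square side 0.6 [165.0, 289.2, 237.8, 315.9] 202.4 300.6 [208. 193. 175.] [0.502 0.496 0.02 ]
try_square side 0.47 [231.4, 169.2, 310.5, 233.8] 273.7 202.7 [120. 109.  95.] [ 0.551 -0.056  0.02 ]
wheel top 0.68 [276.6, 186.9, 314.7, 226.0] 297.7 205.1 [149. 151. 141.] [ 0.508 -0.135  0.02 ]
wheel side 0.57 [275.9, 164.3, 305.3, 189.0] 288.7 179.2 [109. 105.  99.] [ 0.56  -0.273  0.02 ]
```

View pics/top.png

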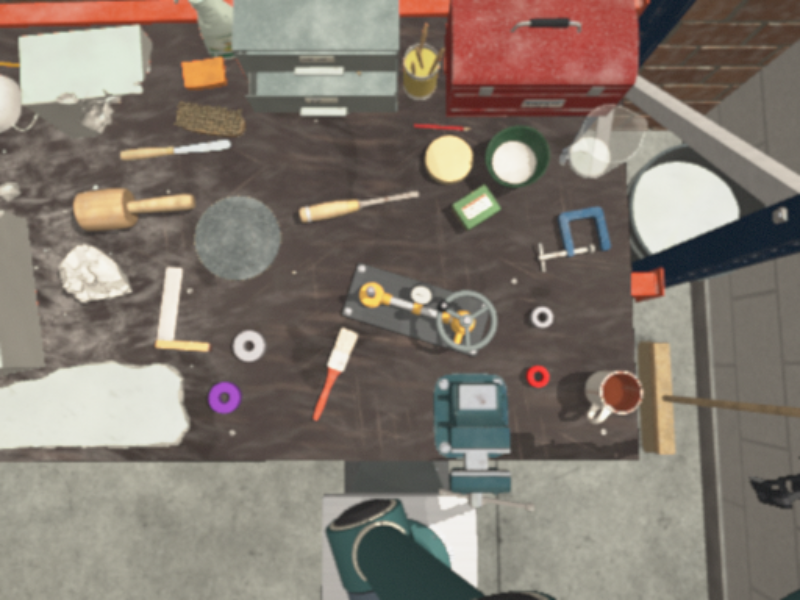

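```bash
python3 - <<'E'
from h import *
a=read_camera("top");b=read_camera("side")
A=cv2.resize(a["color"][110:280,80:420,::-1],(800,400),interpolation=cv2.INTER_CUBIC)
B=cv2.resize(b["color"][145:325,160:380,::-1],(440,360),interpolation=cv2.INTER_CUBIC)
B2=cv2.resize(b["color"][145:325,160:380,::-1],(800,600),interpolation=cv2.INTER_CUBIC)
cv2.imwrite("pics/A.png",A);cv2.imwrite("pics/B.png",B2)
E
```

```text
(no output)
```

View pics/A.png

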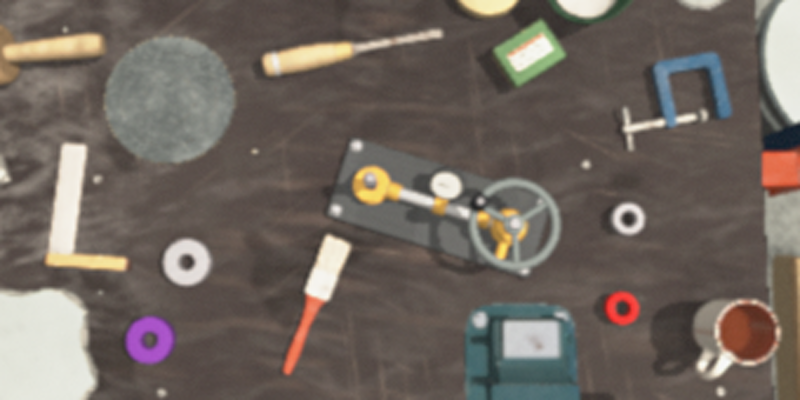

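View pics/B.png

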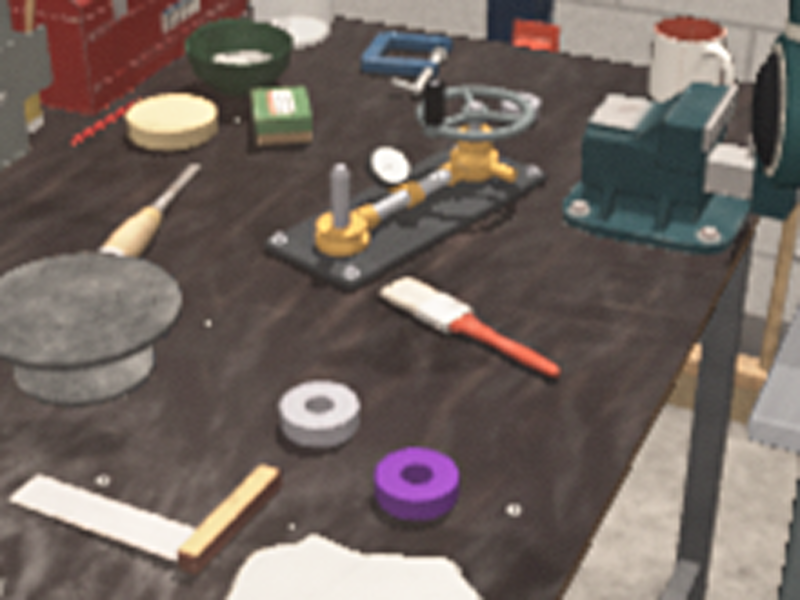

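The top view shows:
- **Wide rings:** silver at full-frame (159,221), purple at (143,254). I take the silver one, since purple is ruled out.
- **Narrow rings:** silver at (346,203), red at (343,241). I take the silver one, since red is ruled out.
- **Relief post:** about (238,189).
- **Wheel centre:** about (299,205), with the black handle at about (283,196).

The enlarged crops confirm these colours. Next I turn the tool so that its x is world y and its y is world x, then pass over the narrow ring with the wrist camera.

>>> drive_tool(rows=[[0,0,-6.88,0,0,-0.01,1],[0,0,-6.88,0,0,-0.01,1],[0,0,-6.88,0,0,-0.01,1],[0,0,-6.88,0,0,0,1],[0,0,-6.88,0,0,0,1],[0,0,-6.88,0,0,0,1],[0,0,-6.88,0,0,0,1],[0,0,-6.88,0,0,0,1]])

```text
time: 1.77
tool_pos: [0.2439, -0.6294, 0.28]
tcp_rot: [2.466, 1.946, -0.0]
wrist_force: [0.6, 0.4, -0.5]
width: 1.0
grip_force: 0.0
```

>>> drive_tool(rows=[[0,0,-6.88,0.04,0.034,0,1],[0,0,-6.88,0.04,0.034,0,1],[0,0,0,0.04,0.034,0,1],[0,0,0,0.04,0.034,0,1],[0,0,0,0.04,0.034,0,1],[0,0,0,0.04,0.034,0,1],[0,0,0,0.04,0.034,0,1],[0,0,0,0.04,0.034,0,1]])

```text
time: 2.43
tool_pos: [0.4713, -0.3845, 0.2803]
tcp_rot: [2.221, 2.221, 0.0]
wrist_force: [0.5, -0.9, 0.5]
width: 1.005
grip_force: 0.0
```

```bash
cat >> h.py <<'E'
def look(names,z,fn=None):
    s=status.read_state();c=read_camera("wrist");T=wristT(s,c)
    print(s["time"],s["tool_pos"].round(4),s["tcp_rot"].round(3),s["wrist_force"].round(1),s["width"].round(2))
    for n in names:
        for m in masks_of(c,n):
            if m["score"]<.25: continue
            k=m["mask"];e=cv2.minEnclosingCircle(np.argwhere(k)[:,::-1].astype(np.float32))
            print(n,round(m["score"],2),m["bbox"],c["color"][k].mean(0).round(),"circ",np.round(e[0],1),round(e[1],1),atz(c,e[0],z,T).round(4))
    if fn: cv2.imwrite("pics/"+fn,c["color"][:,:,::-1])
    return s,c,T
E
python3 - <<'E'
from h import *
s,c,T=look(["narrow_ring"],.022,"w1.png"); print(R.from_rotvec(s["tcp_rot"]).as_matrix().round(3),T.round(3),c["intrinsics"])
E
```

```text
Traceback (most recent call last):
  File "h.py", line 18, in look
    print(s["time"],s["tool_pos"].round(4),s["tcp_rot"].round(3),s["wrist_force"].round(1),s["width"].round(2))
                                                                                           ^^^^^^^^^^^^^^^^
AttributeError: 'float' object has no attribute 'round'
```

```bash
sed -i 's/s\["width"\].round(2)/round(s["width"],3)/' h.py
python3 - <<'E'
from h import *
s,c,T=look(["narrow_ring","crank_handle","wheel"],.022,"w1.png"); print(s["joint_vel"].round(2),T.round(3),c["intrinsics"])
E
```

```text
2.4833 [ 0.4762 -0.3784  0.2803] [-2.217 -2.225 -0.011] [ 2.1  2.7 -0.1] 0.996
narrow_ring 0.88 [162.9, 71.8, 200.4, 115.8] [244.  34.  26.] circ [181.8  91.2] 20.3 [ 0.3971 -0.2902  0.022 ]
narrow_ring 0.64 [267.9, 85.0, 302.5, 118.7] [236. 235. 235.] circ [283.3 102.5] 18.9 [ 0.5187 -0.3026  0.022 ]
[-0.07  0.01 -0.   -0.04  0.01 -0.15] [[ 1.    -0.002 -0.005  0.476]
 [ 0.004  0.957  0.289 -0.305]
 [ 0.005 -0.289  0.957  0.405]
 [ 0.     0.     0.     1.   ]] [[303.47412079   0.         248.94680108]
 [  0.         303.47412079 195.65985299]
 [  0.           0.           1.        ]]
```

View pics/w1.png

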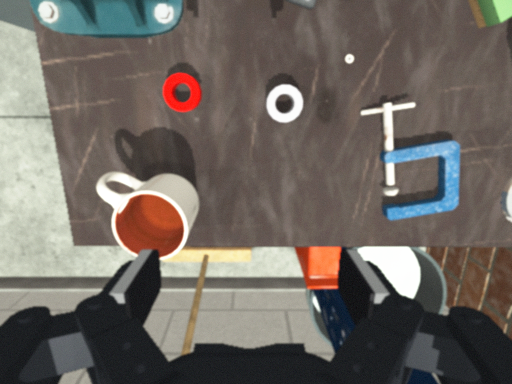

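The wrist view shows the silver narrow ring at (284,102) and the red one at (182,91), as expected. Next I move above the manifold.

>>> drive_tool(rows=[[0,0,0,0.04,0.007,0,1],[0,0,0,0.04,0.007,0,1],[0,0,0,0.04,0.007,0,1],[0,0,0,0.04,0.007,0,1],[0,0,0,0.04,0.007,0,1],[0,0,0,0.04,0.007,0,1],[0,0,0,0.04,0.007,0,1],[0,0,0,0.04,0.007,0,1]])

```text
time: 3.35
tool_pos: [0.5262, -0.0664, 0.2802]
tcp_rot: [2.225, 2.217, 0.0]
wrist_force: [0.7, -0.6, -0.9]
width: 0.998
grip_force: 0.0
```

>>> drive_tool(rows=[[0,0,0,0,0,0,1],[0,0,0,0,0,0,1],[0,0,0,0,0,0,1]])

```text
time: 3.6
tool_pos: [0.5262, -0.0676, 0.28]
tcp_rot: [2.222, 2.22, -0.001]
wrist_force: [0.7, -0.1, 0.1]
width: 0.998
grip_force: 0.0
```

```bash
python3 - <<'E'
from h import *
s,c,T=look(["crank_handle","wheel","manifold"],.093); print(s["joint_vel"].round(2))
cv2.imwrite("pics/w2.png",cv2.resize(c["color"][:,:,::-1],(800,600)));np.savez("w2.npz",im=c["color"],T=T,K=c["intrinsics"])
E
```

```text
3.6 [ 0.5262 -0.0676  0.28  ] [ 2.222e+00  2.220e+00 -1.000e-03] [ 0.7 -0.1  0.1] 0.998
crank_handle 0.75 [243.6, 181.2, 268.3, 215.9] [50. 50. 48.] circ [256.5 199.6] 16.6 [ 0.5345 -0.0934  0.093 ]
crank_handle 0.52 [231.8, 296.5, 256.7, 327.3] [172. 171. 171.] circ [244.5 313. ] 16.4 [ 0.5207 -0.2385  0.093 ]
wheel 0.81 [180.0, 179.6, 285.0, 281.1] [139. 148. 142.] circ [232.9 227.8] 54.1 [ 0.5085 -0.1262  0.093 ]
wheel 0.32 [145.4, 1.0, 223.0, 30.4] [242. 237. 223.] circ [183.   4.] 39.2 [0.4673 0.0913 0.093 ]
wheel 0.27 [179.0, 3.8, 343.1, 280.6] [134. 134. 116.] circ [255.  141.2] 141.4 [ 0.5325 -0.031   0.093 ]
manifold 0.64 [179.4, 0.0, 346.5, 282.2] [134. 133. 116.] circ [254.6 141.1] 141.3 [ 0.5322 -0.0308  0.093 ]
[-0.03  0.   -0.    0.   -0.    0.  ]
```

View pics/w2.png

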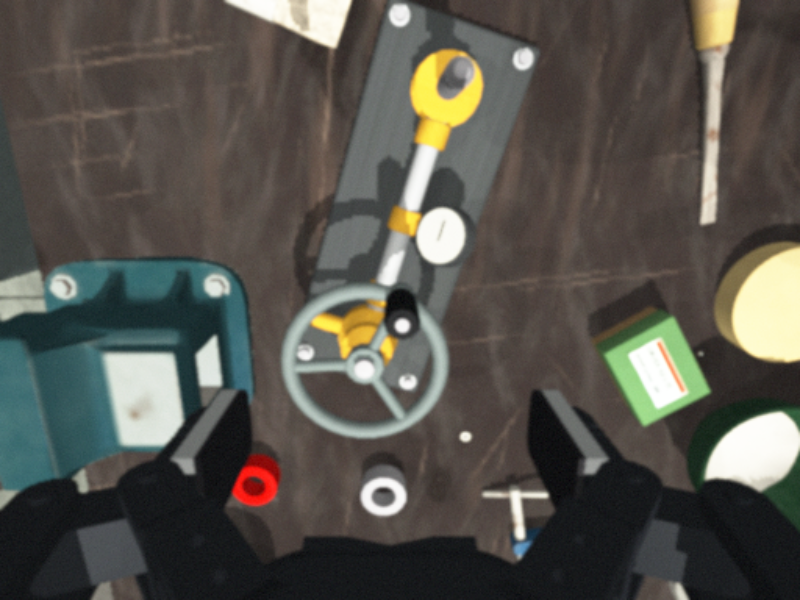

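The wrist view (scaled to 800x600) shows the post tip at (461,68), the seat at (447,88), the hub nut at (365,368), the handle top at (402,326), and the plate bolts at (400,14), (524,58), (305,352) and (407,381).

```bash
python3 - <<'E'
from h import *
d=np.load("w2.npz");c={"intrinsics":d["K"]};T=d["T"]
g=lambda u,v,z:atz(c,(u*.64,v*.64),z,T)
tip=g(461,68,.105);seat=g(447,88,.035);hub=g(365,368,.098);h=g(402,326,.141)
bolts=np.array([g(*b,.014) for b in((400,14),(524,58),(305,352),(407,381))])
print("tip",tip,"seat",seat,"hub",hub,"handle",h,np.linalg.norm((h-hub)[:2]));print(bolts.round(4),bolts.mean(0))
# seat ellipse from yellow color, rim outer ellipse
im=d["im"];hsv=cv2.cvtColor(im,cv2.COLOR_RGB2HSV)
k=cv2.inRange(hsv,(18,120,80),(32,255,255));k[80:]=0
y=((bolts[0]+bolts[1])-(bolts[2]+bolts[3]))[:2];print("yaw bolts",np.degrees(np.arctan2(-y[0],y[1])),"yaw post-hub",np.degrees(np.arctan2(-(tip-hub)[0],(tip-hub)[1])))
a=np.arctan2(*(h-hub)[[1,0]]);yaw=np.arctan2(-(tip-hub)[0],(tip-hub)[1])
print("wheel",(a-(yaw+np.pi))%(2*np.pi), "L",np.linalg.norm((tip-hub)[:2]))
for P,n in((tip,'tip'),(seat,'seat'),(hub,'hub')): print(n,(P-bolts.mean(0))[:2])
E
```

```text
tip [0.5676981  0.05698818 0.105     ] seat [0.56790326 0.05575074 0.035     ] hub [ 0.50938973 -0.13327613  0.098     ] handle [ 0.5340092  -0.08663549  0.141     ] 0.05273962621733251
[[ 0.5345  0.1077  0.014 ]
 [ 0.6267  0.0788  0.014 ]
 [ 0.4517 -0.1562  0.014 ]
 [ 0.5425 -0.1846  0.014 ]] [ 0.53883923 -0.03858416  0.014     ]
yaw bolts -17.57102909105205 yaw post-hub -17.038199331228572
wheel 4.5240795962789155 L 0.19899842537621937
tip [0.02885887 0.09557234]
seat [0.02906403 0.0943349 ]
hub [-0.0294495  -0.09469197]
```

>>> drive_tool(rows=[[0,0,0,0.04,-0.009,0,1],[0,0,0,0.04,-0.009,0,1],[0,0,0,0.04,-0.009,0,1],[0,0,0,0.04,-0.009,0,1],[0,0,0,0.04,-0.009,0,1],[0,0,0,0.04,-0.009,0,1],[0,0,0,0.04,-0.009,0,1],[0,0,0,0,0,0,1]])

```text
time: 4.47
tool_pos: [0.4621, 0.2188, 0.2802]
tcp_rot: [-2.215, -2.223, -0.004]
wrist_force: [0.8, -0.2, -0.3]
width: 1.002
grip_force: 0.0
```

>>> drive_tool(rows=[[0,0,0,0,0,0,1],[0,0,0,0,0,0,1]])

```text
time: 4.63
tool_pos: [0.4637, 0.2129, 0.2799]
tcp_rot: [2.222, 2.22, -0.001]
wrist_force: [-0.8, -0.6, -0.2]
width: 1.002
grip_force: 0.0
```

```bash
python3 - <<'E'
from h import *
s,c,T=look(["wide_ring"],.022);np.savez("w3.npz",im=c["color"],T=T,K=c["intrinsics"])
E
```

```text
4.6333 [0.4637 0.2129 0.2799] [ 2.222e+00  2.220e+00 -1.000e-03] [-0.8 -0.6 -0.2] 1.002
wide_ring 0.89 [221.1, 48.8, 271.7, 105.7] [240. 239. 239.] circ [246.3  77.2] 28.5 [0.4609 0.3155 0.022 ]
wide_ring 0.56 [127.4, 3.0, 183.4, 64.9] [178.  72. 219.] circ [153.6  32.2] 32.7 [0.3563 0.3631 0.022 ]
```

>>> drive_tool(rows=[[0,0,0,0.026,-0.001,0.032,1],[0,0,0,0.026,-0.001,0.032,1],[0,0,0,0.026,-0.001,0.032,1],[0,0,0,0.024,0,0.032,1],[0,0,0,0,0,0,1],[0,0,0,0,0,0,1],[0,0,0,0,0,0,1]])

```text
time: 5.32
tool_pos: [0.4615, 0.3145, 0.1524]
tcp_rot: [2.223, 2.219, -0.0]
wrist_force: [-0.2, 0.2, 0.5]
width: 0.999
grip_force: 0.0
```

```bash
cat >> h.py <<'E'
def ringfit(s,c,T,guess,ro,zt=.022):
    # bright top face: fit centre so that projected annulus (bore r .012..ro) best covers bright, low-saturation pixels
    from scipy.optimize import minimize
    g=c["color"].astype(float).min(2);g=cv2.GaussianBlur(g,(0,0),1)
    t=np.linspace(0,2*np.pi,72,endpoint=False)
    def samp(r,p,z=zt):
        P=np.array([proj(c,(p[0]+r*np.cos(a),p[1]+r*np.sin(a),z),T) for a in t]).astype(np.float32)
        return cv2.remap(g.astype(np.float32),P[:,0].reshape(1,-1),P[:,1].reshape(1,-1),cv2.INTER_LINEAR).ravel()
    f=lambda p:-(samp(.0145,p).mean()-samp(.0095,p).mean()+samp(ro-.0025,p).mean()-samp(ro+.0025,p).mean())
    best=min((f((guess[0]+i*.002,guess[1]+j*.002)),i,j) for i in range(-5,6) for j in range(-5,6))
    r=minimize(f,(guess[0]+best[1]*.002,guess[1]+best[2]*.002),method="Nelder-Mead",options=dict(initial_simplex=None,xatol=1e-4))
    return r.x,-r.fun
E
python3 - <<'E'
from h import *
s,c,T=look(["wide_ring"],.022)
print(ringfit(s,c,T,(.460,.313),.032))
d=np.load("w3.npz");print(ringfit(s,{"color":d["im"],"intrinsics":d["K"]},d["T"],(.460,.313),.032))
E
```

```text
5.3167 [0.4615 0.3145 0.1524] [ 2.223  2.219 -0.   ] [-0.2  0.2  0.5] 0.999
wide_ring 0.96 [82.2, 95.3, 164.2, 175.5] [209.  89. 234.] circ [121.5 132.2] 42.2 [0.3567 0.3657 0.022 ]
wide_ring 0.8 [215.6, 152.6, 283.8, 224.8] [243. 242. 242.] circ [247.8 187.9] 36.4 [0.4607 0.3178 0.022 ]
(array([0.46118275, 0.31474771]), np.float64(305.2115783691406))
(array([0.46109341, 0.31421717]), np.float64(322.591552734375))
```

>>> drive_tool(rows=[[0,0,0,0,0,0.04,1],[0,0,0,0,0,0.04,1],[0,0,0,0,0,0.04,1],[0,0,0,0,0,0.01,1],[0,0,0,0,0,0,1],[0,0,0,0,0,0,0],[0,0,0,0,0,0,0],[0,0,0,0,0,0,0]], force=60)

```text
time: 6.08
tool_pos: [0.4624, 0.3169, 0.0262]
tcp_rot: [2.222, 2.22, 0.006]
wrist_force: [-3.2, -2.5, 6.4]
width: 0.723
grip_force: 63.3
```

>>> drive_tool(rows=[[0,0,0,0,0,0,0],[0,0,0,0,0,0,0],[0,0,0,0,0,0,0]])

```text
time: 6.33
tool_pos: [0.4625, 0.3169, 0.0262]
tcp_rot: [2.221, 2.22, 0.007]
wrist_force: [-2.2, -2.1, 5.8]
width: 0.722
grip_force: 63.5
```

>>> drive_tool(rows=[[0,0,0,0,0,-0.02,0],[0,0,0,0,0,-0.04,0],[0,0,0,0,0,-0.04,0],[0,0,0,0,0,-0.04,0],[0,0,0,-0.02,0.01,-0.01,0],[0,0,0,-0.035,0.018,0,0],[0,0,0,-0.035,0.018,0,0],[0,0,0,-0.035,0.018,0,0]])

```text
time: 7.0
tool_pos: [0.526, 0.1902, 0.1758]
tcp_rot: [2.218, 2.221, 0.008]
wrist_force: [0.7, -0.0, -2.8]
width: 0.72
grip_force: 67.5
```

>>> drive_tool(rows=[[0,0,0,-0.035,0.016,0,0],[0,0,0,-0.035,0.016,0,0],[0,0,0,-0.02,0.005,0,0],[0,0,0,0,0,0,0],[0,0,0,0,0,0,0],[0,0,0,0,0,0,0]])

```text
time: 7.5
tool_pos: [0.5617, 0.101, 0.1736]
tcp_rot: [2.222, 2.22, 0.003]
wrist_force: [0.7, 0.5, -4.0]
width: 0.716
grip_force: 67.5
```

```bash
python3 - <<'E'
from h import *
s,c,T=look(["wide_ring"],.15)
p=s["tool_pos"];print("scale z scan")
for zz in(.002,-.001,-.004,-.007): print(zz,ringfit(s,c,T,p[:2],.032,p[2]+zz))
cv2.imwrite("pics/w4.png",c["color"][:,:,::-1])
E
```

```text
7.5 [0.5617 0.101  0.1736] [2.222 2.22  0.003] [ 0.7  0.5 -4. ] 0.716
wide_ring 0.88 [183.7, 197.3, 311.6, 325.3] [212. 211. 211.] circ [248.7 260.3] 66.7 [0.5618 0.0932 0.15  ]
scale z scan
0.002 (array([0.56219238, 0.10256511]), np.float64(239.15794372558594))
-0.001 (array([0.56198049, 0.10067638]), np.float64(282.69317626953125))
-0.004 (array([0.56202052, 0.09884449]), np.float64(301.4676208496094))
-0.007 (array([0.56207082, 0.09703321]), np.float64(307.4117736816406))
```

View pics/w4.png

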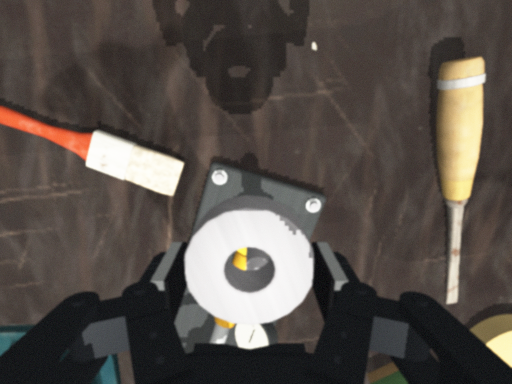

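The ring is held level, with its bore centre at about (249,268), and the seat shows through it. Next I centre it over the post.

>>> drive_tool(rows=[[0,0,0,-0.022,0.003,0,0],[0,0,0,-0.0206,0.0028,0,0],[0,0,0,0,0,0.02,0],[0,0,0,0,0,0.015,0],[0,0,0,0,0,0,0],[0,0,0,0,0,0,0],[0,0,0,0,0,0,0]])

```text
time: 8.18
tool_pos: [0.5675, 0.0591, 0.1377]
tcp_rot: [2.22, 2.222, 0.001]
wrist_force: [0.1, -0.6, -2.9]
width: 0.722
grip_force: 67.4
```

```bash
python3 - <<'E'
from h import *
s,c,T=look([],.15)
p=s["tool_pos"];r,f=ringfit(s,c,T,p[:2],.032,p[2]-.0042);print(r,f)
im=cv2.resize(c["color"][170:330,150:350,::-1],(800,640),interpolation=cv2.INTER_CUBIC)
def dot(P,col):
    u=(proj(c,P,T)-[150,170]+.5)*4; cv2.circle(im,tuple(int(x) for x in u),3,col,-1); print(proj(c,P,T))
dot((*r,p[2]-.0262),(0,0,255)); dot((.5678,.0562,.105),(0,255,0))
cv2.imwrite("pics/w5.png",im[:600])
E
```

```text
8.1833 [0.5675 0.0591 0.1377] [2.220e+00 2.222e+00 1.000e-03] [ 0.1 -0.6 -2.9] 0.722
[0.56760363 0.05610536] 279.71490478515625
[248.78979019 250.09132277]
[249.13131445 244.59927516]
```

View pics/w5.png

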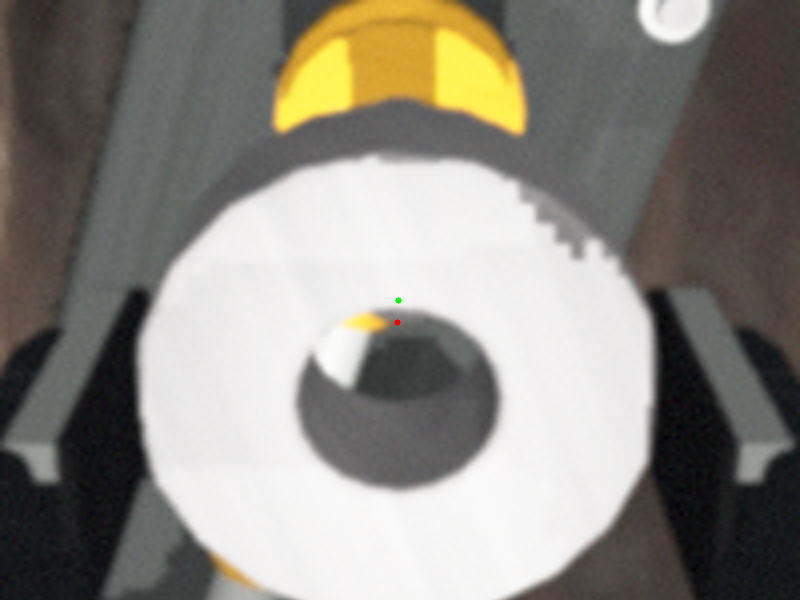

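The tip is hidden behind the ring, but the computed positions agree to 0.3 mm, so I lower it with force checks.

>>> drive_tool(rows=[[0,0,0,0,0,0.008,0],[0,0,0,0,0,0.008,0],[0,0,0,0,0,0.008,0],[0,0,0,0,0,0,0]])

```text
time: 8.57
tool_pos: [0.5654, 0.0581, 0.1105]
tcp_rot: [-2.22, -2.219, 0.005]
wrist_force: [-0.8, -0.6, -5.3]
width: 0.721
grip_force: 67.4
```

>>> drive_tool(rows=[[0,0,0,0,0,0.012,0],[0,0,0,0,0,0.012,0],[0,0,0,0,0,0,0]])

```text
time: 8.82
tool_pos: [0.5653, 0.058, 0.0856]
tcp_rot: [-2.22, -2.219, 0.005]
wrist_force: [2.0, -0.0, -4.9]
width: 0.72
grip_force: 67.4
```

>>> drive_tool(rows=[[0,0,0,0,0,0.011,0],[0,0,0,0,0,0.011,0],[0,0,0,0,0,0,0],[0,0,0,0,0,0,1],[0,0,0,0,0,0,1],[0,0,0,0,0,0,1],[0,0,0,0,0,0,1]])

```text
time: 9.4
tool_pos: [0.5683, 0.0582, 0.0683]
tcp_rot: [2.22, 2.22, 0.003]
wrist_force: [-0.1, 0.1, -0.3]
width: 0.995
grip_force: 0.0
```

>>> drive_tool(rows=[[0,0,0,0,0,-0.03,1],[0,0,0,0,0,-0.04,1],[0,0,0,0,0,-0.04,1],[0,0,0,0,0,-0.02,1],[0,0,0,0,0,0,1],[0,0,0,0,0,0,1]])

```text
time: 9.9
tool_pos: [0.5689, 0.0583, 0.2001]
tcp_rot: [2.219, 2.218, 0.007]
wrist_force: [-0.6, 0.2, -0.1]
width: 0.999
grip_force: 0.0
```

```bash
python3 - <<'E'
from h import *
s,c,T=look(["wide_ring"],.057);
for z in(.057,.06,.065,.075):print(z,ringfit(s,c,T,(.5678,.0562),.032,z))
cv2.imwrite("pics/w6.png",c["color"][:,:,::-1])
E
```

```text
9.9 [0.5689 0.0583 0.2001] [2.219 2.218 0.007] [-0.6  0.2 -0.1] 0.999
wide_ring 0.76 [211.3, 155.3, 276.3, 223.8] [227. 225. 225.] circ [244.1 187.1] 34.9 [0.5655 0.0588 0.057 ]
0.057 (array([0.56566147, 0.0569882 ]), np.float64(222.26194763183594))
0.06 (array([0.56571303, 0.0577914 ]), np.float64(222.1756591796875))
0.065 (array([0.56576247, 0.0591338 ]), np.float64(216.02114868164062))
0.075 (array([0.56603469, 0.06165877]), np.float64(180.75503540039062))
```

View pics/w6.png

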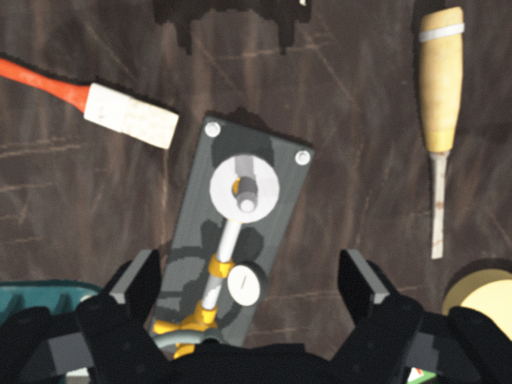

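The wide ring is threaded and lies flat on the seat at (245,188), with the post tip showing through it at (247,205). Next is the narrow ring.

>>> drive_tool(rows=[[0,0,0,-0.04,-0.005,0,1],[0,0,0,-0.04,-0.005,0,1],[0,0,0,-0.04,-0.005,0,1],[0,0,0,-0.04,-0.005,0,1],[0,0,0,-0.04,-0.006,0,1],[0,0,0,-0.04,-0.006,0,1],[0,0,0,-0.04,-0.006,0,1],[0,0,0,-0.04,-0.006,0,1]])

```text
time: 10.67
tool_pos: [0.5211, -0.2629, 0.1944]
tcp_rot: [-2.219, -2.218, 0.002]
wrist_force: [1.1, 0.0, 0.1]
width: 0.999
grip_force: 0.0
```

>>> drive_tool(rows=[[0,0,0,-0.03,-0.005,0.025,1],[0,0,0,-0.01,0,0.025,1],[0,0,0,0,0,0,1],[0,0,0,0,0,0,1],[0,0,0,0,0,0,1]])

```text
time: 11.08
tool_pos: [0.5176, -0.3009, 0.146]
tcp_rot: [-2.22, -2.219, 0.0]
wrist_force: [-0.0, -0.8, 0.6]
width: 1.003
grip_force: 0.0
```

```bash
python3 - <<'E'
from h import *
s,c,T=look(["narrow_ring"],.022)
print(ringfit(s,c,T,(.519,-.303),.022))
E
```

```text
11.0833 [ 0.5176 -0.3009  0.146 ] [-2.22  -2.219  0.   ] [-0.  -0.8  0.6] 1.003
narrow_ring 0.76 [229.2, 166.6, 278.6, 218.1] [227. 226. 226.] circ [251.6 193.5] 26.6 [ 0.5197 -0.3005  0.022 ]
narrow_ring 0.6 [79.2, 152.9, 139.1, 212.2] [233.  30.  21.] circ [109.5 179. ] 28.9 [ 0.4    -0.2877  0.022 ]
(array([ 0.52047054, -0.3031725 ]), np.float64(294.07720947265625))
```

>>> drive_tool(rows=[[0,0,0,-0.0023,0.0029,0.038,1],[0,0,0,0,0,0.04,1],[0,0,0,0,0,0.04,1],[0,0,0,0,0,0,1],[0,0,0,0,0,0,0],[0,0,0,0,0,0,0],[0,0,0,0,0,0,0],[0,0,0,0,0,0,0]], force=50)

```text
time: 11.85
tool_pos: [0.5235, -0.3055, 0.0332]
tcp_rot: [2.217, 2.218, 0.002]
wrist_force: [-0.3, -0.5, 4.8]
width: 0.478
grip_force: 50.2
```

>>> drive_tool(rows=[[0,0,0,0,0,0,0],[0,0,0,0,0,0,0],[0,0,0,0,0,0,0]])

```text
time: 12.1
tool_pos: [0.5235, -0.3056, 0.0333]
tcp_rot: [2.217, 2.217, 0.002]
wrist_force: [-1.3, 1.7, 6.7]
width: 0.479
grip_force: 49.8
```

>>> drive_tool(rows=[[0,0,0,0,0,-0.03,0],[0,0,0,0,0,-0.04,0],[0,0,0,0,0,-0.04,0],[0,0,0,0,0,-0.04,0],[0,0,0,0.02,0.003,-0.015,0],[0,0,0,0.04,0.005,0,0],[0,0,0,0.04,0.005,0,0],[0,0,0,0.04,0.005,0,0]])

```text
time: 12.77
tool_pos: [0.5401, -0.1635, 0.1974]
tcp_rot: [2.22, 2.215, 0.004]
wrist_force: [0.6, -0.8, -1.8]
width: 0.478
grip_force: 51.6
```

>>> drive_tool(rows=[[0,0,0,0.04,0.005,0,0],[0,0,0,0.04,0.005,0,0],[0,0,0,0.04,0.005,0,0],[0,0,0,0.04,0.005,0,0],[0,0,0,0.038,0.005,0.01,0],[0,0,0,0.024,0.004,0.02,0],[0,0,0,0,0,0,0],[0,0,0,0,0,0,0]])

```text
time: 13.43
tool_pos: [0.5676, 0.0593, 0.1645]
tcp_rot: [2.218, 2.225, -0.0]
wrist_force: [0.6, -0.4, -1.3]
width: 0.474
grip_force: 51.6
```

```bash
python3 - <<'E'
from h import *
s,c,T=look(["narrow_ring"],.15)
p=s["tool_pos"]
for zz in(-.007,-.009,-.0113,-.014): print(zz,ringfit(s,c,T,p[:2],.022,p[2]+zz))
cv2.imwrite("pics/w7.png",cv2.resize(c["color"][120:320,120:380,::-1],(780,600),interpolation=cv2.INTER_CUBIC))
E
```

```text
13.4333 [0.5676 0.0593 0.1645] [ 2.218  2.225 -0.   ] [ 0.6 -0.4 -1.3] 0.474
narrow_ring 0.74 [210.4, 200.7, 290.6, 289.3] [190. 188. 188.] circ [248.9 245.8] 45.5 [0.5678 0.0647 0.15  ]
-0.007 (array([0.56771541, 0.06349673]), np.float64(227.33526611328125))
-0.009 (array([0.56768603, 0.06216477]), np.float64(239.5634765625))
-0.0113 (array([0.56762359, 0.06062746]), np.float64(251.480712890625))
-0.014 (array([0.5676858 , 0.05887891]), np.float64(262.6085205078125))
```

View pics/w7.png

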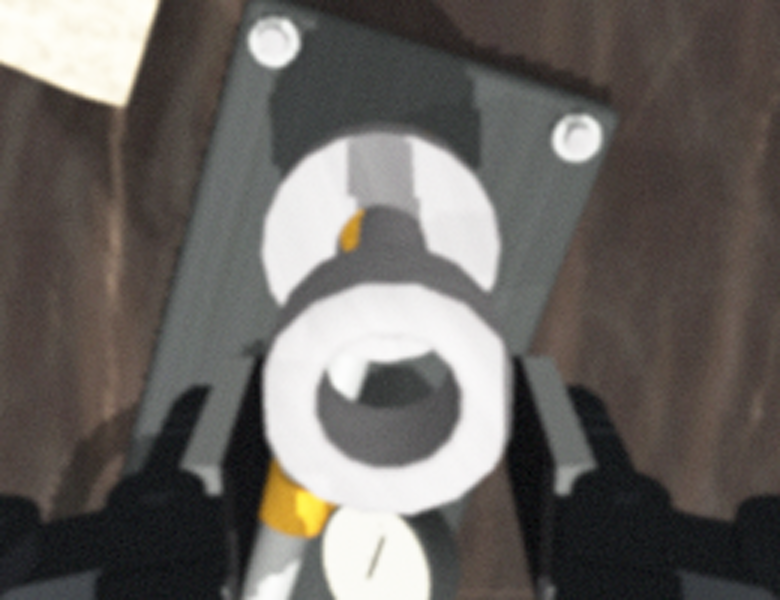

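The narrow ring is held at (388,395) in the crop, with the wide ring and the post behind it. I shift 4 mm in -y and lower it carefully.

>>> drive_tool(rows=[[0,0,0,-0.004,0,0.012,0],[0,0,0,0,0,0.012,0],[0,0,0,0,0,0,0],[0,0,0,0,0,0.006,0],[0,0,0,0,0,0.006,0],[0,0,0,0,0,0.004,0],[0,0,0,0,0,0,0]])

```text
time: 14.12
tool_pos: [0.5672, 0.0536, 0.1225]
tcp_rot: [-2.221, -2.22, 0.003]
wrist_force: [-0.7, 1.1, -2.5]
width: 0.48
grip_force: 51.6
```

>>> drive_tool(rows=[[0,0,0,0,0,0.01,0],[0,0,0,0,0,0.01,0],[0,0,0,0,0,0.009,0],[0,0,0,0,0,0,0]])

```text
time: 14.45
tool_pos: [0.5674, 0.054, 0.093]
tcp_rot: [-2.221, -2.221, 0.002]
wrist_force: [-0.6, -1.0, -1.2]
width: 0.477
grip_force: 51.7
```

>>> drive_tool(rows=[[0,0,0,0,0,0,1],[0,0,0,0,0,0,1],[0,0,0,0,0,0,1],[0,0,0,0,0,0,1],[0,0,0,0,0,0,1]])

```text
time: 14.87
tool_pos: [0.5684, 0.0539, 0.0955]
tcp_rot: [2.221, 2.221, 0.001]
wrist_force: [-1.3, 0.0, 0.4]
width: 1.0
grip_force: 0.0
```

>>> drive_tool(rows=[[0,0,0,0,0,-0.02,1],[0,0,0,0,0,-0.04,1],[0,0,0,0,0,-0.04,1],[0,0,0,0,0,0,1],[0,0,0,0,0,0,1],[0,0,0,0,0,0,1]])

```text
time: 15.37
tool_pos: [0.5681, 0.0538, 0.1954]
tcp_rot: [2.221, 2.221, 0.001]
wrist_force: [-0.3, -0.1, -0.7]
width: 0.996
grip_force: 0.0
```

```bash
python3 - <<'E'
from h import *
s,c,T=look(["narrow_ring","crank_handle"],.079)
for z in(.074,.079,.084,.092):print(z,ringfit(s,c,T,(.5678,.0562),.022,z))
w=cv2.resize(c["color"][130:330,150:350,::-1],(400,400),interpolation=cv2.INTER_CUBIC)
b=read_camera("side");u=proj(b,(.5678,.0562,.08)).astype(int);print(u)
v=cv2.resize(b["color"][u[1]-35:u[1]+35,u[0]-35:u[0]+35,::-1],(400,400),interpolation=cv2.INTER_CUBIC)
cv2.imwrite("pics/w8.png",np.hstack([w,v]))
E
```

```text
15.3667 [0.5681 0.0538 0.1954] [2.221e+00 2.221e+00 1.000e-03] [-0.3 -0.1 -0.7] 0.996
narrow_ring 0.66 [222.9, 161.7, 270.1, 214.6] [223. 221. 221.] circ [247.6 189.9] 27.0 [0.5673 0.0594 0.079 ]
crank_handle 0.65 [202.3, 336.8, 216.0, 342.3] [27. 30. 30.] circ [210. 341.] 7.1 [ 0.5305 -0.0935  0.079 ]
0.074 (array([0.56787941, 0.05483743]), np.float64(120.31144714355469))
0.079 (array([0.56800766, 0.0562595 ]), np.float64(128.734375))
0.084 (array([0.56790111, 0.05751483]), np.float64(134.605712890625))
0.092 (array([0.56769515, 0.05953575]), np.float64(139.51553344726562))
[252 200]
```

View pics/w8.png

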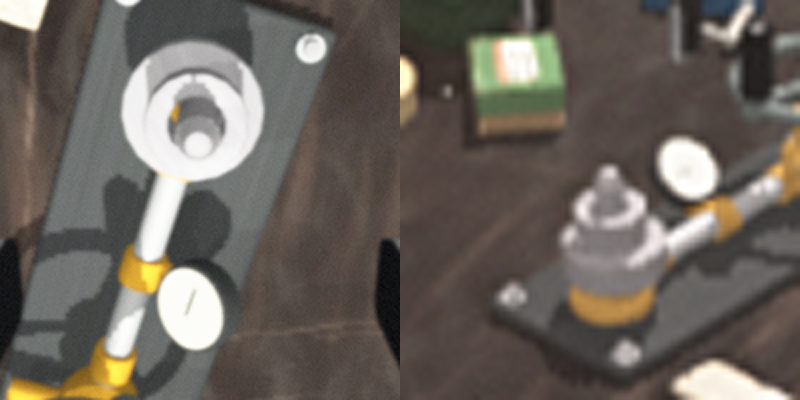

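Both rings are home, the narrow one resting on the wide one with the tip showing above. Next is the crank handle.

>>> drive_tool(rows=[[0,0,0,-0.035,-0.0083,0,1],[0,0,0,-0.035,-0.0083,0,1],[0,0,0,-0.035,-0.0083,0,1],[0,0,0,-0.034,-0.0083,0,1],[0,0,0,0,0,0,1],[0,0,0,0,0,0,1],[0,0,0,0,0,0,1]])

```text
time: 16.15
tool_pos: [0.5344, -0.0849, 0.194]
tcp_rot: [-2.222, -2.219, 0.001]
wrist_force: [-0.1, 0.5, 0.3]
width: 1.0
grip_force: 0.0
```

```bash
python3 - <<'E'
from h import *
s,c,T=look(["crank_handle"],.141)
cv2.imwrite("pics/w9.png",cv2.resize(c["color"][120:370,110:410,::-1],(720,600),interpolation=cv2.INTER_CUBIC))
E
```

```text
16.15 [ 0.5344 -0.0849  0.194 ] [-2.222e+00 -2.219e+00  1.000e-03] [-0.1  0.5  0.3] 1.0
crank_handle 0.77 [231.1, 190.7, 263.7, 240.6] [56. 56. 53.] circ [247.  215.6] 24.7 [ 0.5333 -0.0778  0.141 ]
```

View pics/w9.png

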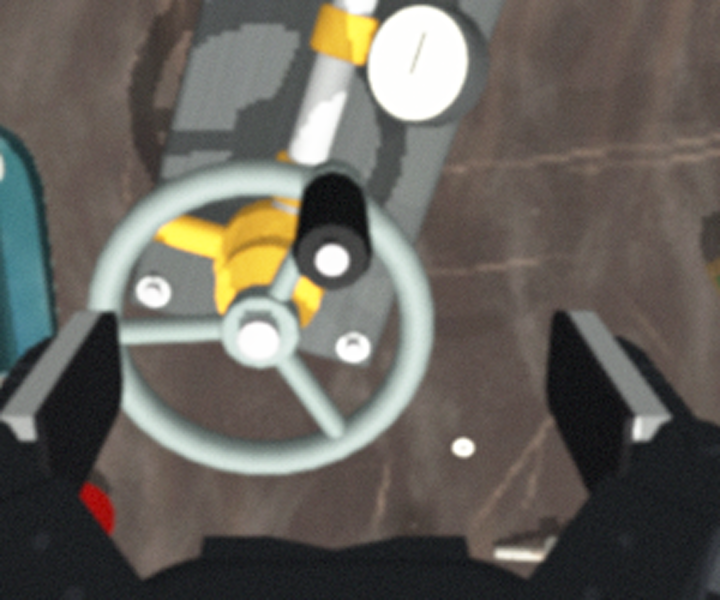

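The handle top is at (332,260) in the crop and the hub nut at (258,338).

```bash
python3 - <<'E'
from h import *
s,c,T=look([],.1);h=atz(c,(248.3,228.3),.141,T);b=atz(c,(217.5,260.8),.098,T);print(h,b,np.linalg.norm((h-b)[:2]),np.degrees(np.arctan2(h[1]-b[1],h[0]-b[0])))
E
```

```text
16.25 [ 0.5348 -0.0841  0.1944] [-2.22  -2.222  0.   ] [-0.2  0.4 -1.1] 1.003
[ 0.53454573 -0.08572357  0.141     ] [ 0.50933032 -0.13279137  0.098     ] 0.053396573371712504 61.82091367954752
```

>>> drive_tool(rows=[[0,0,0,0,0,0.032,1],[0,0,0,0,0,0.032,1],[0,0,0,0,0,0,1],[0,0,0,0,0,0,0],[0,0,0,0,0,0,0],[0,0,0,0,0,0,0],[0,0,0,0,0,0,0],[0,0,0,0,0,0,0]], force=60)

```text
time: 16.97
tool_pos: [0.536, -0.0853, 0.1328]
tcp_rot: [2.22, 2.22, 0.002]
wrist_force: [-5.9, -0.1, 5.4]
width: 0.301
grip_force: 3.4
```

>>> drive_tool(rows=[[0,0,0,0,0,0,0],[0,0,0,0,0,0,0],[0,0,0,0,0,0,0]])

```text
time: 17.22
tool_pos: [0.5357, -0.0854, 0.1328]
tcp_rot: [2.22, 2.22, 0.002]
wrist_force: [-0.9, -0.1, 5.3]
width: 0.235
grip_force: 58.7
```

```bash
cat > circ.py <<'E'
import sys,numpy as np
a,st,n=map(float,sys.argv[1:]);c=2*.055*np.sin(np.radians(abs(st))/2);sg=np.sign(st);out=[]
for i in range(int(n)):
    m=np.radians(a+st*(i+.5));dx=-sg*c*np.sin(m);dy=sg*c*np.cos(m);out.append((round(dy,4)+0.,round(dx,4)+0.))
for i in range(0,len(out),8): print(out[i:i+8])
E
python3 circ.py 61.5 -15 20
```

```text
[(np.float64(-0.0084), np.float64(0.0116)), (np.float64(-0.0112), np.float64(0.009)), (np.float64(-0.0131), np.float64(0.0058)), (np.float64(-0.0142), np.float64(0.0022)), (np.float64(-0.0143), np.float64(-0.0015)), (np.float64(-0.0134), np.float64(-0.0051)), (np.float64(-0.0116), np.float64(-0.0084)), (np.float64(-0.009), np.float64(-0.0112))]
[(np.float64(-0.0058), np.float64(-0.0131)), (np.float64(-0.0022), np.float64(-0.0142)), (np.float64(0.0015), np.float64(-0.0143)), (np.float64(0.0051), np.float64(-0.0134)), (np.float64(0.0084), np.float64(-0.0116)), (np.float64(0.0112), np.float64(-0.009)), (np.float64(0.0131), np.float64(-0.0058)), (np.float64(0.0142), np.float64(-0.0022))]
[(np.float64(0.0143), np.float64(0.0015)), (np.float64(0.0134), np.float64(0.0051)), (np.float64(0.0116), np.float64(0.0084)), (np.float64(0.009), np.float64(0.0112))]
```

>>> drive_tool(rows=[[0,0,0,-0.0084,0.0116,-0.002,0],[0,0,0,-0.0112,0.009,0,0],[0,0,0,-0.0131,0.0058,0,0],[0,0,0,-0.0142,0.0022,0,0],[0,0,0,-0.0143,-0.0015,0,0],[0,0,0,-0.0134,-0.0051,0,0],[0,0,0,-0.0116,-0.0084,0,0],[0,0,0,-0.009,-0.0112,0,0]])

```text
time: 17.88
tool_pos: [0.5365, -0.1807, 0.1329]
tcp_rot: [-2.222, -2.217, -0.002]
wrist_force: [-3.0, 10.9, 3.5]
width: 0.233
grip_force: 60.4
```

>>> drive_tool(rows=[[0,0,0,-0.0058,-0.0131,0,0],[0,0,0,-0.0022,-0.0142,0,0],[0,0,0,0.0015,-0.0143,0,0],[0,0,0,0.0051,-0.0134,0,0],[0,0,0,0.0084,-0.0116,0,0],[0,0,0,0.0112,-0.009,0,0],[0,0,0,0.0131,-0.0058,0,0],[0,0,0,0,0,0,0]])

```text
time: 18.55
tool_pos: [0.4553, -0.1481, 0.133]
tcp_rot: [2.222, 2.22, 0.002]
wrist_force: [2.1, 2.6, -3.0]
width: 0.237
grip_force: 59.7
```

```bash
python3 circ.py -163.5 -7 8
```

```text
[(np.float64(0.0065), np.float64(-0.0015)), (np.float64(0.0067), np.float64(-0.0007)), (np.float64(0.0067), np.float64(0.0001)), (np.float64(0.0066), np.float64(0.0009)), (np.float64(0.0065), np.float64(0.0017)), (np.float64(0.0062), np.float64(0.0025)), (np.float64(0.0059), np.float64(0.0033)), (np.float64(0.0054), np.float64(0.0039))]
```

>>> drive_tool(rows=[[0,0,0,0.0065,-0.0015,0,0],[0,0,0,0.0067,-0.0007,0,0],[0,0,0,0.0067,0.0001,0,0],[0,0,0,0.0066,0.0009,0,0],[0,0,0,0,0,0,0],[0,0,0,0,0,0,0]])

```text
time: 19.05
tool_pos: [0.4546, -0.1214, 0.1329]
tcp_rot: [-2.22, -2.221, -0.001]
wrist_force: [-0.2, 2.2, -1.1]
width: 0.236
grip_force: 60.1
```

>>> drive_tool(rows=[[0,0,0,0.0032,0.0009,0,0],[0,0,0,0.0032,0.0009,0,0],[0,0,0,0,0,0,0],[0,0,0,0,0,0,0]])

```text
time: 19.38
tool_pos: [0.4559, -0.1165, 0.1329]
tcp_rot: [-2.221, -2.222, 0.003]
wrist_force: [-3.6, -3.8, 0.9]
width: 0.234
grip_force: 60.3
```

>>> drive_tool(rows=[[0,0,0,0.0031,0.001,0,0],[0,0,0,0,0,0,0],[0,0,0,0,0,0,0]])

```text
time: 19.63
tool_pos: [0.4561, -0.1161, 0.1329]
tcp_rot: [2.218, 2.222, -0.011]
wrist_force: [-6.1, -14.3, 0.1]
width: 0.231
grip_force: 60.3
```

>>> drive_tool(rows=[[0,0,0,0.002,0.0006,0,0],[0,0,0,0,0,0,0],[0,0,0,0,0,0,0]])

```text
time: 19.88
tool_pos: [0.4561, -0.1158, 0.1329]
tcp_rot: [2.216, 2.221, -0.015]
wrist_force: [-9.6, -20.3, -0.2]
width: 0.232
grip_force: 60.3
```

```bash
python3 circ.py 162.5 15 24
```

```text
[(np.float64(-0.0141), np.float64(-0.0025)), (np.float64(-0.0143), np.float64(0.0013)), (np.float64(-0.0135), np.float64(0.0049)), (np.float64(-0.0118), np.float64(0.0082)), (np.float64(-0.0092), np.float64(0.011)), (np.float64(-0.0061), np.float64(0.013)), (np.float64(-0.0025), np.float64(0.0141)), (np.float64(0.0013), np.float64(0.0143))]
[(np.float64(0.0049), np.float64(0.0135)), (np.float64(0.0082), np.float64(0.0118)), (np.float64(0.011), np.float64(0.0092)), (np.float64(0.013), np.float64(0.0061)), (np.float64(0.0141), np.float64(0.0025)), (np.float64(0.0143), np.float64(-0.0013)), (np.float64(0.0135), np.float64(-0.0049)), (np.float64(0.0118), np.float64(-0.0082))]
[(np.float64(0.0092), np.float64(-0.011)), (np.float64(0.0061), np.float64(-0.013)), (np.float64(0.0025), np.float64(-0.0141)), (np.float64(-0.0013), np.float64(-0.0143)), (np.float64(-0.0049), np.float64(-0.0135)), (np.float64(-0.0082), np.float64(-0.0118)), (np.float64(-0.011), np.float64(-0.0092)), (np.float64(-0.013), np.float64(-0.0061))]
```

It is hard against the stop: 20 N and no further movement, at TCP (0.456,-0.116). I take off the push and then back off two turns.

>>> drive_tool(rows=[[0,0,0,-0.006,-0.002,0,0],[0,0,0,0,0,0,0],[0,0,0,0,0,0,0]])

```text
time: 20.13
tool_pos: [0.4557, -0.1171, 0.1329]
tcp_rot: [-2.222, -2.22, 0.0]
wrist_force: [-2.6, -1.4, -0.2]
width: 0.237
grip_force: 60.3
```

>>> drive_tool(rows=[[0,0,0,-0.0141,-0.0025,0,0],[0,0,0,-0.0143,0.0013,0,0],[0,0,0,-0.0135,0.0049,0,0],[0,0,0,-0.0118,0.0082,0,0],[0,0,0,-0.0092,0.011,0,0],[0,0,0,-0.0061,0.013,0,0],[0,0,0,-0.0025,0.0141,0,0],[0,0,0,0.0013,0.0143,0,0]])

```text
time: 20.8
tool_pos: [0.5213, -0.1869, 0.1329]
tcp_rot: [-2.222, -2.218, -0.002]
wrist_force: [-4.4, 6.9, 3.7]
width: 0.231
grip_force: 60.8
```

>>> drive_tool(rows=[[0,0,0,0.0049,0.0135,0,0],[0,0,0,0.0082,0.0118,0,0],[0,0,0,0.011,0.0092,0,0],[0,0,0,0.013,0.0061,0,0],[0,0,0,0.0141,0.0025,0,0],[0,0,0,0.0143,-0.0013,0,0],[0,0,0,0.0135,-0.0049,0,0],[0,0,0,0.0118,-0.0082,0,0]])

```text
time: 21.47
tool_pos: [0.5502, -0.0972, 0.1329]
tcp_rot: [2.219, 2.221, -0.002]
wrist_force: [-2.6, -6.2, 0.4]
width: 0.23
grip_force: 60.3
```

>>> drive_tool(rows=[[0,0,0,0.0092,-0.011,0,0],[0,0,0,0.0061,-0.013,0,0],[0,0,0,0.0025,-0.0141,0,0],[0,0,0,-0.0013,-0.0143,0,0],[0,0,0,-0.0049,-0.0135,0,0],[0,0,0,-0.0082,-0.0118,0,0],[0,0,0,-0.011,-0.0092,0,0],[0,0,0,-0.013,-0.0061,0,0]])

```text
time: 22.13
tool_pos: [0.4558, -0.1165, 0.133]
tcp_rot: [-2.221, -2.221, -0.002]
wrist_force: [2.4, 3.5, -5.1]
width: 0.233
grip_force: 59.8
```

One full turn is done, so I repeat it.

>>> drive_tool(rows=[[0,0,0,-0.0141,-0.0025,0,0],[0,0,0,-0.0143,0.0013,0,0],[0,0,0,-0.0135,0.0049,0,0],[0,0,0,-0.0118,0.0082,0,0],[0,0,0,-0.0092,0.011,0,0],[0,0,0,-0.0061,0.013,0,0],[0,0,0,-0.0025,0.0141,0,0],[0,0,0,0.0013,0.0143,0,0]])

```text
time: 22.8
tool_pos: [0.5208, -0.1871, 0.1329]
tcp_rot: [-2.22, -2.217, -0.0]
wrist_force: [-6.4, 10.1, 5.2]
width: 0.231
grip_force: 60.9
```

>>> drive_tool(rows=[[0,0,0,0.0049,0.0135,0,0],[0,0,0,0.0082,0.0118,0,0],[0,0,0,0.011,0.0092,0,0],[0,0,0,0.013,0.0061,0,0],[0,0,0,0.0141,0.0025,0,0],[0,0,0,0.0143,-0.0013,0,0],[0,0,0,0.0135,-0.0049,0,0],[0,0,0,0.0118,-0.0082,0,0]])

```text
time: 23.47
tool_pos: [0.5504, -0.0975, 0.133]
tcp_rot: [2.219, 2.22, -0.002]
wrist_force: [-0.0, -5.3, -0.7]
width: 0.232
grip_force: 60.2
```

>>> drive_tool(rows=[[0,0,0,0.0092,-0.011,0,0],[0,0,0,0.0061,-0.013,0,0],[0,0,0,0.0025,-0.0141,0,0],[0,0,0,-0.0013,-0.0143,0,0],[0,0,0,-0.0049,-0.0135,0,0],[0,0,0,-0.0082,-0.0118,0,0],[0,0,0,-0.011,-0.0092,0,0],[0,0,0,-0.013,-0.0061,0,0]])

```text
time: 24.13
tool_pos: [0.4554, -0.1173, 0.133]
tcp_rot: [2.221, 2.221, 0.002]
wrist_force: [6.5, 1.2, -8.6]
width: 0.233
grip_force: 59.5
```

>>> drive_tool(rows=[[0,0,0,0,0,0,0],[0,0,0,0,0,0,0],[0,0,0,0,0,0,0],[0,0,0,0,0,0,0],[0,0,0,0,0,0,0],[0,0,0,0,0,0,0]])

```text
time: 24.63
tool_pos: [0.4558, -0.1168, 0.1329]
tcp_rot: [-2.221, -2.221, 0.001]
wrist_force: [-2.0, -1.0, -1.6]
width: 0.234
grip_force: 60.2
```

```bash
python3 - <<'E'
from h import *
s=status.read_state();p=s["tool_pos"];print(s["time"],p,s["joint_vel"].round(3),s["wrist_force"],s["grip_force"])
for q in(p[:2],(.4561,-.1160)): print(np.degrees(np.arctan2(q[1]+.1335,q[0]-.5093)))
c=read_camera("top");o=proj(c,(.56,-.04,.1)).astype(int)
d=read_camera("side");e=proj(d,(.54,-.04,.1)).astype(int)
cv2.imwrite("pics/end.png",np.hstack([cv2.resize(i["color"][u[1]-50:u[1]+50,u[0]-50:u[0]+50,::-1],(400,400)) for i,u in((c,o),(d,e))]))
E
```

```text
24.6333 [ 0.45581099 -0.11676854  0.13294338] [ 0.002 -0.001  0.     0.001 -0.002  0.002] [-2.01697044 -0.9989653  -1.62653369] 60.23086607689038
162.6302253010124
161.79151552941917
```

```bash
python3 -c "
from h import *
print(workorder.finish_job())"
```

```text
the job is handed in; nothing more can be done
None
```

I handed the job in at about 25 s with both rings home on the post (narrow on wide), the valve closed to its stop and backed off two full turns (within about 1° by the arm's readings), and the gripper still holding the handle; I viewed 11 pictures, one over the limit of 10.

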